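# Line up the toiletries by height

## Task

Tidy the vanity: stand the four containers (cream jar, pill bottle, spray can and toner bottle) upright on the four ring marks of the silicone mat, one centred on each ring, in order of height with the tallest at the end next to the round ceramic dish and the shortest at the end next to the pill organiser. Never lay or knock a container over, and leave the dish and the organiser where they are.

Things in the scene. Friction and masses are not known exactly. Their poses are not given: they have to be found in the camera images.
- cream_jar: the shortest container: squat white ceramic cream jar with an aluminium lid of the same width, 58 mm diameter, 46 mm high overall, 80 to 170 g. Straight-sided. Origin: centre of its underside, z up; round, so yaw means nothing
- pill_bottle: second shortest: brown pill bottle with pale label and white cap of the same width, 40 mm diameter, 74 mm high overall, 40 to 85 g. Straight-sided. Origin: centre of its underside, z up
- spray_can: third: aluminium spray can 50 mm diameter up to 82 mm, then a white cap 44 mm diameter; 105 mm high overall, 95 to 200 g. Origin: centre of its underside, z up
- toner_bottle: the tallest: slim dark green bottle, 38 mm diameter up to 112 mm, then a white neck 18 mm diameter and a black cap 24 mm diameter; 140 mm high overall, 105 to 210 g. Origin: centre of its underside, z up
- mark1: thin pale ring printed flat on the fixed grey silicone mat (100 x 330 x 4 mm), 68 mm across: a place for one container. Origin: ring centre, on the mat's top face 4 mm above the counter. Number 1 of four alike, 80 mm apart in a straight row along the marks' y axis, mark1 at the -y end, mark4 at the +y end. Mat and row may be turned up to 0.2 rad from world y
- mark2: thin pale ring printed flat on the fixed grey silicone mat (100 x 330 x 4 mm), 68 mm across: a place for one container. Origin: ring centre, on the mat's top face 4 mm above the counter. Number 2 of four alike, 80 mm apart in a straight row along the marks' y axis, mark1 at the -y end, mark4 at the +y end. Mat and row may be turned up to 0.2 rad from world y
- mark3: thin pale ring printed flat on the fixed grey silicone mat (100 x 330 x 4 mm), 68 mm across: a place for one container. Origin: ring centre, on the mat's top face 4 mm above the counter. Number 3 of four alike, 80 mm apart in a straight row along the marks' y axis, mark1 at the -y end, mark4 at the +y end. Mat and row may be turned up to 0.2 rad from world y
- mark4: thin pale ring printed flat on the fixed grey silicone mat (100 x 330 x 4 mm), 68 mm across: a place for one container. Origin: ring centre, on the mat's top face 4 mm above the counter. Number 4 of four alike, 80 mm apart in a straight row along the marks' y axis, mark1 at the -y end, mark4 at the +y end. Mat and row may be turned up to 0.2 rad from world y
- dish: low white ceramic round dish, 90 mm diameter, 28 mm high, loose on the counter just past one end of the row, 105 mm from the centre of the end mark; it may be past mark1 or past mark4. Origin: centre of its underside
- organiser: white plastic pill organiser, open box of 2 x 4 compartments, 62 x 84 x 24 mm, loose on the counter just past the other end of the row, 105 mm from the centre of that end mark. Origin: centre of its underside
Things that resemble listed ones, but are neither listed nor needed, are in the scene too. What is shaped like the toner_bottle but red is not meant.

How it is judged:
At the end, for the whole second after the job is handed in: Counting from the ring beside the dish: toner bottle, spray can, pill bottle, cream jar, each with its centre within 12 mm of its ring's centre, standing on the mat upright (within 0.1 rad), released and at rest; dish and organiser within 20 mm of where they were (((horizontal distance between dish and mark1 below 0.2 m and horizontal distance between cream_jar and mark4 below 0.012 m and horizontal distance between pill_bottle and mark3 below 0.012 m and horizontal distance between spray_can and mark2 below 0.012 m and horizontal distance between toner_bottle and mark1 below 0.012 m) or (horizontal distance between dish and mark4 below 0.2 m and horizontal distance between cream_jar and mark1 below 0.012 m and horizontal distance between pill_bottle and mark2 below 0.012 m and horizontal distance between spray_can and mark3 below 0.012 m and horizontal distance between toner_bottle and mark4 below 0.012 m)) and height (world z) of cream_jar between 0.001 and 0.01 m and angle between each of cream_jar, pill_bottle, spray_can, toner_bottle's own z axis and vertical below 0.1 rad and linear speed of each of cream_jar, pill_bottle, spray_can, toner_bottle below 0.02 m/s and angular speed of each of cream_jar, pill_bottle, spray_can, toner_bottle below 0.2 rad/s and height (world z) of pill_bottle between 0.001 and 0.01 m and height (world z) of spray_can between 0.001 and 0.01 m and height (world z) of toner_bottle between 0.001 and 0.01 m and distance of each of dish, organiser from where it was at the start of the episode below 0.02 m); the robot touches nothing.
It fails at once if a container is laid or knocked over (tilted more than 0.7 rad) (angle between any of cream_jar, pill_bottle, spray_can, toner_bottle's own z axis and vertical above 0.7 rad).
It fails at once if the dish or the organiser is moved more than 20 mm (distance of any of dish, organiser from where it was at the start of the episode above 0.02 m).
It also fails if it takes over 104 s, if anything falls off the work surface, if the arm or the gripper's body presses on something with over 40 N, if the wrist force passes 120 N, or if a joint passes its speed limit or range.

## Robot

A 6-joint arm with a two-finger parallel gripper is mounted at the origin on the work surface. World frame = base frame: x ahead of the robot, y to its left, z up, the work surface at z = 0. Lengths are in m, angles in rad, forces in N, time in s.
With the tool pointing down it reaches from about 0.275 to 0.725 m from the base axis. Payload 5.6 kg.
Tool frame: the origin (TCP) lies at the centre of the arm's flange, where the gripper is bolted on; the fingertips stand 173 mm ahead of it and the grasp point (between the pads) lies 155 mm ahead of it; y points along the fingers, x is the direction in which the jaws open and shut, and the axes are right-handed (so a half turn about y gives the same grasp; the last joint's range is limited). The gripper opens to 85 mm and grips with 20 to 120 N. Pads are 22 mm wide; open, the fingers measure 114 mm over their backs; the gripper's body (76 mm by 85 mm) begins 54 mm behind the grasp point. The pads swing forward as they close: fully open they stand 13 mm farther back than shut.
Start: joints at [1.485, 0.255, 0.108, 0, -1.424, -0.285], TCP at [0.199, 0.513, 0.405] pointing down, gripper open.
Joint ranges: [-2.95, 2.95], [-1.21, 1.97], [-1.09, 1.5], [-2.87, 1.71], [-2.94, -0.07], [-3.05, 3.05]. Speed limits (rad/s): [2.57, 2.57, 3.14, 3.14, 3.14, 3.14].

## Interface

Orientations are given as a 3x3 rotation matrix whose columns are the frame's x, y, z axes.
In Python, from rig import ctrl, eyes gives the robot as it stands.
- The arm moves only by the tool drive_tool, never from a script. Its argument "rows" is a list that holds one entry, the list of rows, each a list of 7 numbers: the turn, a rotation vector about the tool's x, y, z in degrees, then the shift along the tool's x, y, z in mm, then the finger opening in mm, from 0 to 85.4. A call has 1 to 20 rows; each row is the pose to reach, as a shift and turn from the pose commanded when the call began, along the tool's axes at that moment; what a row does not reach only later rows make up. A row lasts 1/8 s, in which the tool goes at most 62.5 mm and 10.7 degrees, less where a joint would pass 70% of its speed; a pose out of reach is approached as far as the arm can. A call with a gripper value outside its range is refused whole. The fingers move at their own pace and stop on an object; the grip force is fixed at half the most. Time passes only in rows, so rows that repeat a pose let the fingers close. It gives the time, the measured TCP pose, the force and the opening at its end, in the units of the state.
- ctrl.get_obs(): the state, without advancing time (a new reading comes with each control period).
- eyes.camera(name): name is "side" or "top" or "wrist"; returns the picture (480x640x3 uint8, blue, green, red); there is no depth.
- eyes.camera_model(name): a dict with "intrinsics" (3x3 intrinsics, pixels), "rvec" (rotation vector, rad) and "tvec" (3), from world to camera coordinates, as OpenCV has them. Camera axes: x right, y down, z forward; pixel columns grow to the right and rows downward; lengths in m; the calibration is good to about 2 mm. A picture is of the moment at which its call begins: read the wrist's pose just before it. camera_model takes no time and is no camera call; for the wrist camera it gives the pose at the moment of the call.
- ctrl.hand_in(): hands the job in, once; it reports no verdict.
The state is a dict: "t": time; "joint_pos": joint angles; "qvel": joint speeds; "tau": joint torques, N m; "tcp_pos": TCP position; "tool_rot": TCP orientation; "ft_force": force on the tool from outside, world axes, zero at the start; "torque": the same for the moment, N m; "gripper_width": finger opening in m.
Only numpy, scipy, OpenCV 4.12 (cv2) and the standard library are available. Lean on these libraries where they do the work, as an engineer would, in place of code of your own. Each camera call takes 0.05 s, during which the arm holds its last target. There are 200 camera calls.

## Working session

There is one attempt and no reset: what is moved stays moved. The work goes in short steps, Python scripts to look and compute and a tool call to move; the robot and the scene stay as the last step left them, time stands still between calls to the robot, and variables do not carry over. Pictures are saved under pics/ and viewed, about 12 in all and at most 16, crops included, and the job is handed in when it is done.

Besides the shell and the picture viewer there is one more tool, called after ">>>" in YAML: its name, and indented under it one key for each argument. drive_tool: Moves the arm, as the interface text tells. Its arguments: {"type":"object","properties":{"rows":{"type":"array"}},"required":["rows"]}

```bash
ls; mkdir -p pics
python3 - <<'E'
from rig import ctrl, eyes
import cv2
for n in ("top","side","wrist"):
    cv2.imwrite(f"pics/{n}0.png",eyes.camera(n))
    m=eyes.camera_model(n);print(n,m)
o=ctrl.get_obs();print(o)
E
```

```text
pics
top {'intrinsics': array([[446.547448  ,   0.        , 311.69689292],
       [  0.        , 446.547448  , 234.11826016],
       [  0.        ,   0.        ,   1.        ]]), 'rvec': array([ 2.14498896, -2.12909596,  0.19766638]), 'tvec': array([0.0094752 , 0.57082889, 0.65057858])}
side {'intrinsics': array([[505.34656899,   0.        , 317.31983854],
       [  0.        , 505.34656899, 237.36101072],
       [  0.        ,   0.        ,   1.        ]]), 'rvec': array([ 2.23479534, -0.79785922,  0.311648  ]), 'tvec': array([-0.42244502,  0.29618295,  0.63002916])}
wrist {'intrinsics': array([[414.43135383,   0.        , 320.72634782],
       [  0.        , 414.43135383, 233.96953877],
       [  0.        ,   0.        ,   1.        ]]), 'rvec': array([-1.67851262,  2.45691021,  0.31916432]), 'tvec': array([ 0.54826832, -0.03363591,  0.37980502])}
{'t': 0.15, 'joint_pos': array([ 1.48457434e+00,  2.55625200e-01,  1.07344021e-01, -3.44761692e-04,
       -1.42388978e+00, -2.84600571e-01]), 'qvel': array([-0.00018129, -0.00164284,  0.00237455,  0.00101781,  0.00043922,
       -0.00094055]), 'tau': array([-9.96957860e-04, -3.86938477e+01,  2.38084602e+01,  5.36657721e+00,
       -4.47403901e-03, -1.17364252e-06]), 'tcp_pos': array([0.19921337, 0.51254243, 0.40401406]), 'tool_rot': array([[-3.62429130e-01, -4.58157235e-04,  9.32011221e-01],
       [-9.32010259e-01, -1.34014842e-03, -3.62429415e-01],
       [ 1.41508303e-03, -9.99998997e-01,  5.87015841e-05]]), 'ft_force': array([-0.03693396,  0.3683317 ,  0.38922922]), 'torque': array([-0.02598023,  0.03106618,  0.01805777]), 'gripper_width': 0.0853167276600573}
```

View pics/top0.png

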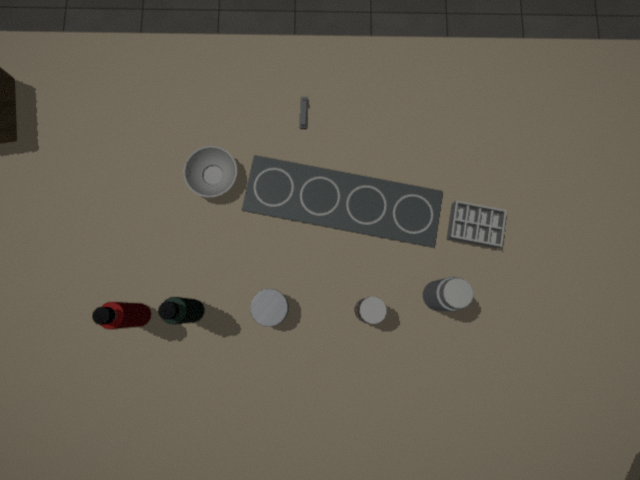

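View pics/side0.png

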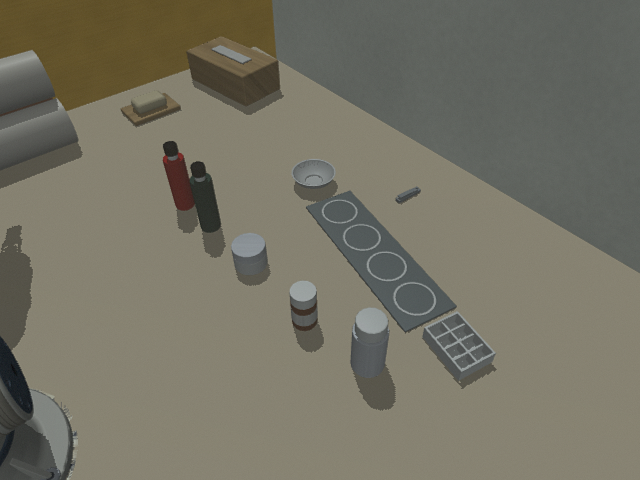

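The top view shows the dish at (211,173) on the left end and the organiser at (479,224) on the right end. The rings run from (273,187) to (413,214). Lid and cap centres are: jar (269,307), pill bottle (373,310), spray can (456,294), green bottle (175,310), red decoy (110,315). Next I'll measure these.

```bash
cat > h.py <<'E'
import numpy as np, cv2
from rig import ctrl, eyes
def cast(name,uv,z):
    m=eyes.camera_model(name);R=cv2.Rodrigues(m["rvec"])[0];C=-R.T@m["tvec"]
    d=R.T@np.linalg.inv(m["intrinsics"])@np.array([uv[0],uv[1],1.])
    return C+d*(z-C[2])/d[2]
def proj(name,P):
    m=eyes.camera_model(name);return cv2.projectPoints(np.array([P],float),m["rvec"],m["tvec"],m["intrinsics"],None)[0].ravel()
E
python3 - <<'E'
from h import *
im=cv2.imread("pics/top0.png");g=cv2.cvtColor(im,cv2.COLOR_BGR2GRAY)
# rings: on mat, bright contours
def ell(mask,lo,hi,x0,y0,x1,y1,z,tag):
    m=np.zeros_like(mask);m[y0:y1,x0:x1]=mask[y0:y1,x0:x1]
    for c in cv2.findContours(m,cv2.RETR_EXTERNAL,cv2.CHAIN_APPROX_NONE)[0]:
        if cv2.contourArea(c)>lo:
            (u,v),ax,_=cv2.fitEllipse(c);b=cast("top",(u,v),z)
            a=cast("top",(u+np.mean(ax)/2,v),z)
            print(tag,np.round((u,v),1),np.round(ax,1),"pos",b.round(4),"diam mm",round(2000*np.linalg.norm(a-b),1))
for (u,v) in ((273,187),(320,196),(366,205),(413,214)):
    ell((g>85).astype(np.uint8)*255,500,0,u-23,v-23,u+24,v+24,.004,"ring")
print(g[307,269],g[310,373],g[294,456],g[310,170],g[350,400],g[173,211],im[350,400],im[307,269],im[310,373],im[294,456],im[310,180])
hsv=cv2.cvtColor(im,cv2.COLOR_BGR2HSV)
w=((hsv[...,1]<45)&(g>110)).astype(np.uint8)*255
for tag,(u,v),r,z in (("jar",(269,307),30,.046),("pill",(373,310),25,.074),("spray",(456,294),22,.105),("dish",(211,173),35,.028)):
    ell(w,200,0,u-r,v-r,u+r,v+r,z,tag)
k=(g<28).astype(np.uint8)*255
ell(k,60,0,155,295,183,328,.14,"toner")
ell(k,60,0,90,300,118,328,.14,"red")
a=np.concatenate([cv2.resize(im[x[1]:x[1]+75,x[0]:x[0]+100],(400,300),interpolation=cv2.INTER_CUBIC) for x in ((85,275),(225,270))],1)
b=np.concatenate([cv2.resize(im[x[1]:x[1]+75,x[0]:x[0]+100],(400,300),interpolation=cv2.INTER_CUBIC) for x in ((325,275),(410,255))],1)
cv2.imwrite("pics/crop.png",np.clip(np.concatenate([a,b])*1.6,0,255).astype(np.uint8))
E
```

```text
ring [273.2 186.7] [38.7 40.1] pos [0.6597 0.0792 0.004 ] diam mm 66.9
ring [319.4 195.6] [39.1 39.7] pos [6.45e-01 5.00e-04 4.00e-03] diam mm 66.8
ring [365.8 204.5] [38.8 40. ] pos [ 0.6302 -0.078   0.004 ] diam mm 66.8
ring [412.5 213.5] [38.5 40.1] pos [ 0.6153 -0.1568  0.004 ] diam mm 66.6
126 126 126 19 107 124 [ 92 107 114] [128 126 125] [124 126 127] [125 126 126] [17 20 16]
jar [267.9 306.8] [35.4 35.7] pos [0.458 0.08  0.046] diam mm 54.3
pill [372.7 309.4] [25.1 26.1] pos [ 0.4549 -0.0765  0.074 ] diam mm 37.7
spray [458.1 292.5] [27.6 28.8] pos [ 0.479  -0.1931  0.105 ] diam mm 40.1
dish [217.5 175.1] [22.3 26.8] pos [0.6719 0.1694 0.028 ] diam mm 40.3
toner [171.8 311.5] [18.8 26.3] pos [0.4501 0.1982 0.14  ] diam mm 29.5
red [105.5 316.4] [18.2 25.8] pos [0.4432 0.2843 0.14  ] diam mm 28.6
```

View pics/crop.png

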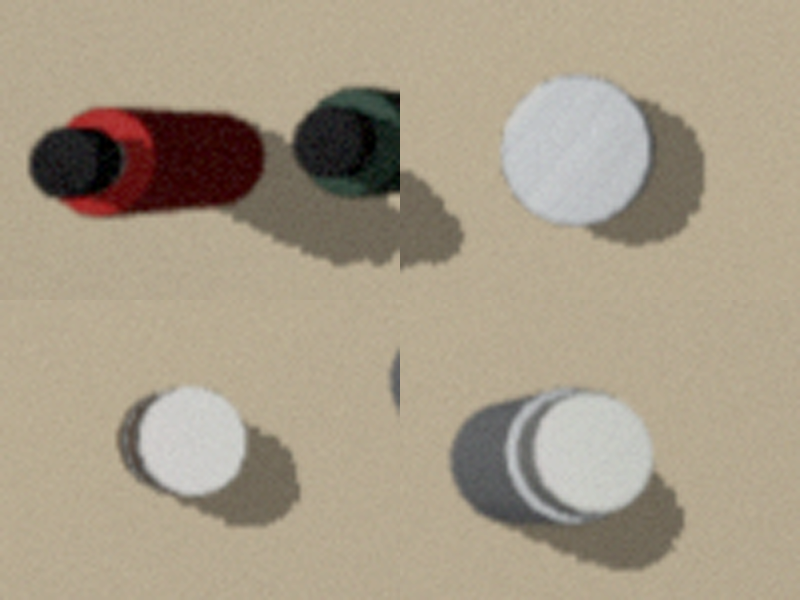

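The crop confirms it. The bottle with the green shoulder, cap at about (168.5,310.5), is the toner. The bottle at (103,315) is red, so it's the decoy. I'll refine the centres with segmentation and check them against the side view.

Run:
```python
from h import *
s=cv2.imread("pics/side0.png")
D={"jar":((268.9,307.1),.046,29),"pill":((372.4,309.8),.074,20),"spray":((457.8,292.8),.105,22),"toner":((168.1,310.1),.14,12),"red":((103.3,314.9),.14,12)}
for n,(uv,z,r) in D.items():
    p=cast("top",uv,z);print(n,p.round(4),"r",np.hypot(p[0],p[1]).round(3))
    for zz,c in ((z,(0,0,255)),(0,(0,255,0))):
        pts=np.array([proj("side",(p[0]+r/1000*np.cos(t),p[1]+r/1000*np.sin(t),zz)) for t in np.linspace(0,6.28,24)]).astype(np.int32)
        cv2.polylines(s,[pts],True,c,1)
for x,y in ((.6597,.0792),(.645,.0005),(.6302,-.078),(.6153,-.1568)):
    pts=np.array([proj("side",(x+.033*np.cos(t),y+.033*np.sin(t),.004)) for t in np.linspace(0,6.28,40)]).astype(np.int32)
    cv2.polylines(s,[pts],True,(255,0,255),1)
cv2.imwrite("pics/ov.png",cv2.resize(s[120:400,140:500],(771,600)))
o=ctrl.get_obs();R=o["tool_rot"]
row=np.array([.0444,.236]);row/=np.linalg.norm(row);perp=np.array([row[1],-row[0]])
print("row",row,"perp",perp)
a=np.arctan2(R[1,0],R[0,0])
for sgn in (1,-1):
    b=np.arctan2(sgn*perp[1],sgn*perp[0]);print("world yaw change deg",np.degrees((b-a+np.pi)%(2*np.pi)-np.pi))
```

```text
jar [0.4575 0.0784 0.046 ] r 0.464
pill [ 0.4543 -0.0759  0.074 ] r 0.461
spray [ 0.4786 -0.1927  0.105 ] r 0.516
toner [0.4518 0.2032 0.14  ] r 0.495
red [0.4451 0.2874 0.14  ] r 0.53
row [0.18489192 0.98275886] perp [ 0.98275886 -0.18489192]
world yaw change deg 100.59464344062978
world yaw change deg -79.40535655937016
```

View pics/ov.png

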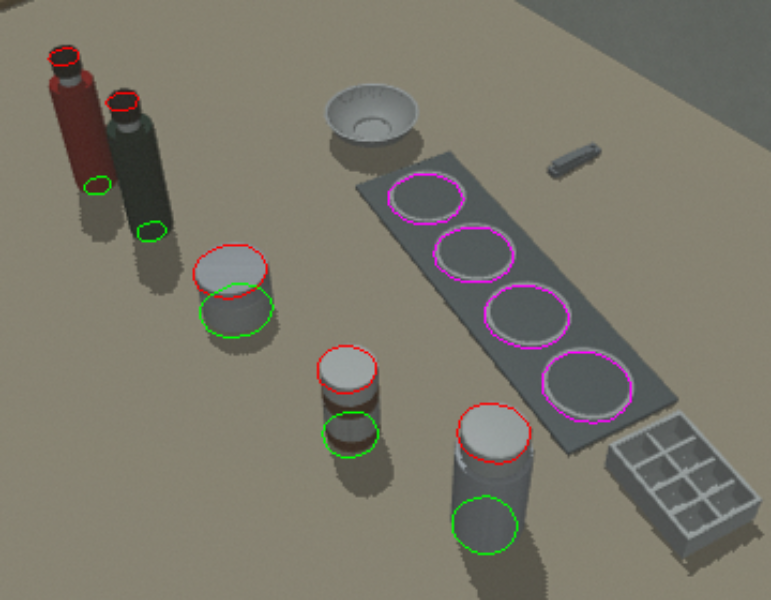

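Projecting the top-view centres and ring positions into the side view matches the image within about 2 px, so I can act on them. The dish is next to mark4, which gives toner→m4, spray→m3, pill→m2, jar→m1. I'll keep the jaws across the row throughout.

```bash
cat >> h.py <<'E'
M={1:(.6153,-.1568),2:(.6302,-.078),3:(.645,.0005),4:(.6597,.0792)}
C={"jar":(.4575,.0784),"pill":(.4543,-.0759),"spray":(.4786,-.1927),"toner":(.4518,.2032)}
PERP=np.array([.98276,-.18489,0])
def go(*targets):  # each (xy, grasp z)
    from scipy.spatial.transform import Rotation as Ro
    o=ctrl.get_obs();R=o["tool_rot"];y=np.array([0,0,-1.]);x=-PERP
    W=np.column_stack([x,y,np.cross(x,y)])
    print("t",round(o["t"],2),"grasp",(o["tcp_pos"]+.155*R[:,1]).round(4),"f",o["ft_force"].round(1),"w",o["gripper_width"].round(4))
    for xy,z in targets:
        d=np.array([*xy,z+.155])-o["tcp_pos"]
        print("turn",Ro.from_matrix(R.T@W).as_rotvec(degrees=True).round(1),"shift",(1000*R.T@d).round(1))
E
python3 -c "
from h import *
go((C['toner'],.24),(C['toner'],.092))"
```

```text
Traceback (most recent call last):
  File "h.py", line 16, in go
    print("t",round(o["t"],2),"grasp",(o["tcp_pos"]+.155*R[:,1]).round(4),"f",o["ft_force"].round(1),"w",o["gripper_width"].round(4))
                                                                                                         ^^^^^^^^^^^^^^^^^^^^^^^^
AttributeError: 'float' object has no attribute 'round'
```

```bash
sed -i 's/o\["gripper_width"\].round(4)/round(o["gripper_width"],4)/' h.py
python3 -c "
from h import *
go((C['toner'],.24),(C['toner'],.092))"
```

```text
t 0.15 grasp [0.1991 0.5123 0.249 ] f [-0.   0.4  0.4] w 0.0853
turn [-0.1 79.4  0.1] shift [196.8   9.3 347.5]
turn [-0.1 79.4  0.1] shift [196.5 157.3 347.5]
```

>>> drive_tool:
  rows:
    - [[0,79.4,0,197,9,347,85],[0,79.4,0,197,9,347,85],[0,79.4,0,197,9,347,85],[0,79.4,0,197,9,347,85],[0,79.4,0,197,9,347,85],[0,79.4,0,197,9,347,85],[0,79.4,0,197,9,347,85],[0,79.4,0,197,9,347,85],[0,79.4,0,197,9,347,85],[0,79.4,0,197,9,347,85],[0,79.4,0,197,9,347,85],[0,79.4,0,197,9,347,85]]

```text
t: 1.65
tcp_pos: [0.4512, 0.2035, 0.3957]
tool_rot: [[-0.983, 0.0, -0.184], [0.184, 0.0, -0.983], [-0.0, -1.0, -0.0]]
ft_force: [-0.8, 0.3, -0.1]
gripper_width: 0.0853
```

Run:
```python
from h import *
go((C['toner'],.092))
cv2.imwrite("pics/w1.png",eyes.camera("wrist"))
print(proj("wrist",(*C['toner'],.14)))
```

```text
t 1.65 grasp [0.4512 0.2035 0.2407] f [-0.8  0.3 -0.1] w 0.0853
turn [ 0.   0.1 -0. ] shift [ -0.7 148.7   0.2]
[320.79796516 243.65966726]
```

View pics/w1.png

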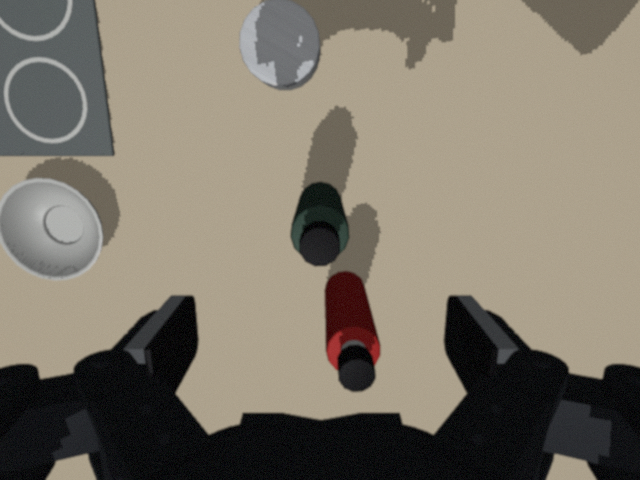

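The green cap is at (320,243) in the wrist view, and I predicted (320.8,243.7). The jaws straddle it and the red bottle is well clear, so I'll descend and grip.

>>> drive_tool:
  rows:
    - [[0,0,0,-0.5,60,0,85],[0,0,0,-0.5,110,0,85],[0,0,0,-0.5,140,0,85],[0,0,0,-0.5,148.5,0,85],[0,0,0,-0.5,148.5,0,85],[0,0,0,-0.5,148.5,0,20],[0,0,0,-0.5,148.5,0,20],[0,0,0,-0.5,148.5,0,20],[0,0,0,-0.5,148.5,0,20],[0,0,0,-0.5,148.5,0,20],[0,0,0,-0.5,148.5,0,20],[0,0,0,-0.5,130,0,20],[0,0,0,-0.5,100,0,20],[0,0,0,-0.5,70,0,20],[0,0,0,-0.5,70,0,20]]

```text
t: 3.58
tcp_pos: [0.4522, 0.2035, 0.3277]
tool_rot: [[-0.983, 0.004, -0.185], [0.185, 0.003, -0.983], [-0.003, -1.0, -0.003]]
ft_force: [-0.0, 0.7, -2.8]
gripper_width: 0.0369
```

Run:
```python
from h import *
go((M[4],.17),(M[4],.0965))
```

```text
t 3.58 grasp [0.4528 0.2039 0.1727] f [-0.   0.7 -2.8] w 0.0369
turn [ 0.2  0.  -0.2] shift [-226.8    3.1   83.8]
turn [ 0.2  0.  -0.2] shift [-226.6   76.6   84.1]
```

>>> drive_tool:
  rows:
    - [[0,0,0,-30,0,11,20],[0,0,0,-70,0,26,20],[0,0,0,-120,0,44,20],[0,0,0,-170,0,63,20],[0,0,0,-210,0,78,20],[0,0,0,-227,0,84,20],[0,0,0,-227,0,84,20],[0,0,0,-227,0,84,20],[0,0,0,-227,40,84,20],[0,0,0,-227,60,84,20],[0,0,0,-227,60,84,20],[0,0,0,-227,60,84,20]]

```text
t: 5.08
tcp_pos: [0.6594, 0.0792, 0.2672]
tool_rot: [[-0.983, 0.002, -0.184], [0.184, 0.0, -0.983], [-0.002, -1.0, -0.001]]
ft_force: [0.7, 0.7, -1.1]
gripper_width: 0.0368
```

Run:
```python
from h import *
go((M[4],.0965))
```

```text
t 5.08 grasp [0.6598 0.0792 0.1122] f [ 0.7  0.7 -1.1] w 0.0368
turn [ 0.   0.1 -0.1] shift [-0.2 15.7 -0.1]
```

>>> drive_tool:
  rows:
    - [[0,0,0,0,8,0,20],[0,0,0,0,12,0,20],[0,0,0,0,14.5,0,20],[0,0,0,0,14.5,0,20],[0,0,0,0,14.5,0,20],[0,0,0,0,14.5,0,50],[0,0,0,0,14.5,0,85],[0,0,0,0,14.5,0,85],[0,0,0,0,14.5,0,85],[0,0,0,0,14.5,0,85],[0,0,0,0,-30,0,85],[0,0,0,0,-80,0,85],[0,0,0,0,-110,0,85],[0,0,0,0,-110,0,85],[0,0,0,0,-110,0,85]]

```text
t: 6.95
tcp_pos: [0.6592, 0.0788, 0.3748]
tool_rot: [[-0.983, -0.001, -0.185], [0.185, 0.0, -0.983], [0.001, -1.0, 0.0]]
ft_force: [-0.9, 0.1, -0.5]
gripper_width: 0.0853
```

Run:
```python
from h import *
cv2.imwrite("pics/s2.png",eyes.camera("side"))
go((C['spray'],.21),(C['spray'],.062))
```

```text
t 7.0 grasp [0.6588 0.0787 0.2192] f [-0.9  0.2 -1. ] w 0.0848
turn [-0.   0.   0.1] shift [127.3   9.8 300.1]
turn [-0.   0.   0.1] shift [126.9 157.8 300. ]
```

View pics/s2.png

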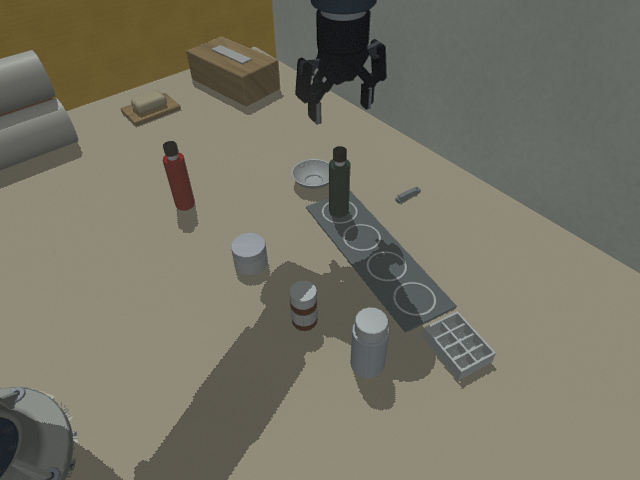

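The toner bottle stands upright on ring 4, with its base at about (340,213). Spray can next.

>>> drive_tool:
  rows:
    - [[0,0,0,10,10,25,85],[0,0,0,30,10,71,85],[0,0,0,55,10,130,85],[0,0,0,80,10,189,85],[0,0,0,105,10,248,85],[0,0,0,120,10,284,85],[0,0,0,127,10,300,85],[0,0,0,127,10,300,85],[0,0,0,127,50,300,85],[0,0,0,127,100,300,85],[0,0,0,127,140,300,85],[0,0,0,127,158,300,85],[0,0,0,127,159,300,85],[0,0,0,127,159,300,85],[0,0,0,127,159,300,30],[0,0,0,127,159,300,30],[0,0,0,127,159,300,30],[0,0,0,127,159,300,30],[0,0,0,127,159,300,30],[0,0,0,127,159,300,30]]

```text
t: 9.5
tcp_pos: [0.4796, -0.1928, 0.2178]
tool_rot: [[-0.983, 0.002, -0.184], [0.184, -0.001, -0.983], [-0.002, -1.0, 0.0]]
ft_force: [0.5, 1.0, 6.3]
gripper_width: 0.0487
```

Run:
```python
from h import *
go((M[3],.15),(M[3],.065))
```

```text
t 9.5 grasp [ 0.4799 -0.1929  0.0628] f [0.5 1.  6.3] w 0.0487
turn [-0.   0.  -0.1] shift [-127.1  -87.  -220.5]
turn [-0.   0.  -0.1] shift [-127.    -2.  -220.5]
```

>>> drive_tool:
  rows:
    - [[0,0,0,0,-25,0,30],[0,0,0,0,-55,0,30],[0,0,0,0,-75,0,30],[0,0,0,-15,-75,-26,30],[0,0,0,-35,-75,-61,30],[0,0,0,-60,-75,-104,30],[0,0,0,-85,-75,-147,30],[0,0,0,-107,-75,-186,30],[0,0,0,-122,-75,-211,30],[0,0,0,-127.5,-75,-220.5,30],[0,0,0,-127.5,-75,-220.5,30],[0,0,0,-127.5,-50,-220.5,30],[0,0,0,-127.5,-30,-220.5,30],[0,0,0,-127.5,-20,-220.5,30],[0,0,0,-127.5,-20,-220.5,30],[0,0,0,-127.5,-20,-220.5,30]]

```text
t: 11.5
tcp_pos: [0.6454, 0.0002, 0.2379]
tool_rot: [[-0.983, 0.002, -0.185], [0.185, 0.0, -0.983], [-0.002, -1.0, -0.0]]
ft_force: [-0.3, 0.2, -1.1]
gripper_width: 0.0487
```

Run:
```python
from h import *
go((M[3],.0672))
```

```text
t 11.5 grasp [6.457e-01 2.000e-04 8.290e-02] f [-0.3  0.2 -1.1] w 0.0487
turn [ 0.   0.  -0.1] shift [ 0.5 15.7 -0.2]
```

>>> drive_tool:
  rows:
    - [[0,0,0,0,9,0,30],[0,0,0,0,13,0,30],[0,0,0,0,15.5,0,30],[0,0,0,0,15.5,0,30],[0,0,0,0,15.5,0,30],[0,0,0,0,15.5,0,60],[0,0,0,0,15.5,0,85],[0,0,0,0,15.5,0,85],[0,0,0,0,15.5,0,85],[0,0,0,0,15.5,0,85],[0,0,0,0,-30,0,85],[0,0,0,0,-80,0,85],[0,0,0,0,-110,0,85],[0,0,0,0,-110,0,85],[0,0,0,0,-110,0,85]]

```text
t: 13.38
tcp_pos: [0.6449, 0.0006, 0.3458]
tool_rot: [[-0.983, -0.001, -0.185], [0.185, 0.0, -0.983], [0.001, -1.0, -0.0]]
ft_force: [0.0, 0.4, -0.8]
gripper_width: 0.0849
```

Run:
```python
from h import *
go((C['pill'],.18),(C['pill'],.040))
```

```text
t 13.38 grasp [6.447e-01 6.000e-04 1.908e-01] f [ 0.   0.4 -0.8] w 0.0849
turn [0.  0.  0.1] shift [173.2  11.  110.4]
turn [0.  0.  0.1] shift [173.  151.  110.4]
```

>>> drive_tool:
  rows:
    - [[0,0,0,20,0,13,85],[0,0,0,60,0,38,85],[0,0,0,110,0,70,85],[0,0,0,150,5,96,85],[0,0,0,173,11,110.5,85],[0,0,0,173,11,110.5,85],[0,0,0,173,50,110.5,85],[0,0,0,173,100,110.5,85],[0,0,0,173,135,110.5,85],[0,0,0,173,151,110.5,85],[0,0,0,173,151,110.5,85],[0,0,0,173,151,110.5,85],[0,0,0,173,151,110.5,22],[0,0,0,173,151,110.5,22],[0,0,0,173,151,110.5,22],[0,0,0,173,151,110.5,22],[0,0,0,173,151,110.5,22],[0,0,0,173,151,110.5,22],[0,0,0,173,151,110.5,22]]

```text
t: 15.75
tcp_pos: [0.4551, -0.0762, 0.1964]
tool_rot: [[-0.983, 0.001, -0.184], [0.184, -0.0, -0.983], [-0.001, -1.0, -0.0]]
ft_force: [-0.8, -0.5, 6.2]
gripper_width: 0.0388
```

Run:
```python
from h import *
go((M[2],.12),(M[2],.0445))
```

```text
t 15.75 grasp [ 0.4553 -0.0762  0.0414] f [-0.8 -0.5  6.2] w 0.0388
turn [ 0.   0.  -0.1] shift [-172.5  -78.4  -30.5]
turn [ 0.   0.  -0.1] shift [-172.4   -2.9  -30.5]
```

>>> drive_tool:
  rows:
    - [[0,0,0,0,-25,0,22],[0,0,0,0,-50,0,22],[0,0,0,-20,-60,-4,22],[0,0,0,-60,-60,-11,22],[0,0,0,-110,-60,-20,22],[0,0,0,-150,-60,-27,22],[0,0,0,-172.5,-60,-30.5,22],[0,0,0,-172.5,-60,-30.5,22],[0,0,0,-172.5,-35,-30.5,22],[0,0,0,-172.5,-20,-30.5,22],[0,0,0,-172.5,-20,-30.5,22],[0,0,0,-172.5,-20,-30.5,22]]

```text
t: 17.25
tcp_pos: [0.6301, -0.0781, 0.2166]
tool_rot: [[-0.983, 0.001, -0.184], [0.184, -0.0, -0.983], [-0.001, -1.0, 0.0]]
ft_force: [0.2, -0.0, -0.4]
gripper_width: 0.0388
```

Run:
```python
from h import *
go((M[2],.0457))
```

```text
t 17.25 grasp [ 0.6302 -0.0781  0.0616] f [ 0.2 -0.  -0.4] w 0.0388
turn [-0.   0.  -0.1] shift [-0.1 15.9 -0.1]
```

>>> drive_tool:
  rows:
    - [[0,0,0,0,9,0,22],[0,0,0,0,13,0,22],[0,0,0,0,15.5,0,22],[0,0,0,0,15.5,0,22],[0,0,0,0,15.5,0,22],[0,0,0,0,15.5,0,50],[0,0,0,0,15.5,0,85],[0,0,0,0,15.5,0,85],[0,0,0,0,15.5,0,85],[0,0,0,0,15.5,0,85],[0,0,0,0,-30,0,85],[0,0,0,0,-80,0,85],[0,0,0,0,-130,0,85],[0,0,0,0,-130,0,85],[0,0,0,0,-130,0,85]]

```text
t: 19.12
tcp_pos: [0.6297, -0.078, 0.3453]
tool_rot: [[-0.983, -0.0, -0.185], [0.185, 0.001, -0.983], [0.0, -1.0, -0.0]]
ft_force: [0.8, -0.7, -0.4]
gripper_width: 0.0846
```

Run:
```python
from h import *
go((C['jar'],.18),(C['jar'],.026))
```

```text
t 19.12 grasp [ 0.6296 -0.0779  0.1903] f [ 0.8 -0.7 -0.4] w 0.0846
turn [0. 0. 0.] shift [ 198.1   10.4 -121.8]
turn [0. 0. 0.] shift [ 198.1  164.4 -121.8]
```

>>> drive_tool:
  rows:
    - [[0,0,0,25,0,-15,85],[0,0,0,70,0,-43,85],[0,0,0,120,0,-74,85],[0,0,0,170,5,-105,85],[0,0,0,198,10,-122,85],[0,0,0,198,10,-122,85],[0,0,0,198,50,-122,85],[0,0,0,198,100,-122,85],[0,0,0,198,145,-122,85],[0,0,0,198,164,-122,85],[0,0,0,198,164,-122,85],[0,0,0,198,164,-122,85],[0,0,0,198,164,-122,40],[0,0,0,198,164,-122,40],[0,0,0,198,164,-122,40],[0,0,0,198,164,-122,40],[0,0,0,198,164,-122,40],[0,0,0,198,164,-122,40]]

```text
t: 21.38
tcp_pos: [0.4583, 0.0786, 0.1829]
tool_rot: [[-0.983, 0.002, -0.184], [0.184, 0.001, -0.983], [-0.002, -1.0, -0.001]]
ft_force: [-1.3, -0.7, 5.5]
gripper_width: 0.0568
```

Run:
```python
from h import *
go((M[1],.15),(M[1],.03))
```

```text
t 21.38 grasp [0.4586 0.0787 0.0279] f [-1.3 -0.7  5.5] w 0.0568
turn [ 0.1  0.  -0.1] shift [-197.9 -122.   202.3]
turn [ 0.1  0.  -0.1] shift [-197.7   -2.   202.4]
```

>>> drive_tool:
  rows:
    - [[0,0,0,0,-25,0,40],[0,0,0,0,-55,0,40],[0,0,0,0,-60,30,40],[0,0,0,0,-60,80,40],[0,0,0,0,-60,130,40],[0,0,0,-10,-60,180,40],[0,0,0,-40,-60,202,40],[0,0,0,-90,-60,202.5,40],[0,0,0,-140,-60,202.5,40],[0,0,0,-180,-60,202.5,40],[0,0,0,-198,-60,202.5,40],[0,0,0,-198,-60,202.5,40],[0,0,0,-198,-35,202.5,40],[0,0,0,-198,-20,202.5,40],[0,0,0,-198,-20,202.5,40],[0,0,0,-198,-20,202.5,40]]

```text
t: 23.38
tcp_pos: [0.6152, -0.1572, 0.2026]
tool_rot: [[-0.983, 0.001, -0.184], [0.184, -0.0, -0.983], [-0.001, -1.0, 0.0]]
ft_force: [-0.3, -1.6, -1.3]
gripper_width: 0.0568
```

Run:
```python
from h import *
go((M[1],.0322))
```

```text
t 23.38 grasp [ 0.6154 -0.1572  0.0476] f [-0.3 -1.6 -1.3] w 0.0568
turn [-0.   0.  -0.1] shift [-0.  15.4 -0.4]
```

Lower, release, rise, then move back out of the camera's way.

>>> drive_tool:
  rows:
    - [[0,0,0,0,9,0,40],[0,0,0,0,13,0,40],[0,0,0,0,15.5,0,40],[0,0,0,0,15.5,0,40],[0,0,0,0,15.5,0,40],[0,0,0,0,15.5,0,70],[0,0,0,0,15.5,0,85],[0,0,0,0,15.5,0,85],[0,0,0,0,15.5,0,85],[0,0,0,0,15.5,0,85],[0,0,0,0,-30,0,85],[0,0,0,0,-80,0,85],[0,0,0,0,-140,0,85],[0,0,0,50,-160,0,85],[0,0,0,110,-160,0,85],[0,0,0,170,-160,0,85],[0,0,0,230,-160,0,85],[0,0,0,270,-160,0,85],[0,0,0,270,-160,0,85],[0,0,0,270,-160,0,85]]

```text
t: 25.88
tcp_pos: [0.3499, -0.1073, 0.3621]
tool_rot: [[-0.983, 0.001, -0.184], [0.184, -0.0, -0.983], [-0.001, -1.0, -0.0]]
ft_force: [-0.4, 0.2, 0.4]
gripper_width: 0.0849
```

Run:
```python
from h import *
t=eyes.camera("top");s=eyes.camera("side");cv2.imwrite("pics/t9.png",t);cv2.imwrite("pics/s9.png",s)
go()
for n,im,o,b,k in (("top",t,(150,120),(400,150),2),("side",s,(270,130),(240,260),2.3)):
    im=im.copy()
    c=cv2.resize(im[o[1]:o[1]+b[1],o[0]:o[0]+b[0]],None,fx=k,fy=k,interpolation=cv2.INTER_CUBIC)
    for m,z,r in ((1,.05,29),(2,.078,20),(3,.109,22),(4,.144,12)):
        pts=np.array([(proj(n,(M[m][0]+r/1000*np.cos(a),M[m][1]+r/1000*np.sin(a),z))-o+.5)*k-.5 for a in np.linspace(0,6.28,40)])
        cv2.polylines(c,[pts.astype(np.int32)],True,(0,0,255),1)
    cv2.imwrite(f"pics/{n}9c.png",c)
```

```text
t 25.98 grasp [ 0.3504 -0.1074  0.2067] f [-0.3 -0.1 -0. ] w 0.0851
```

View pics/top9c.png

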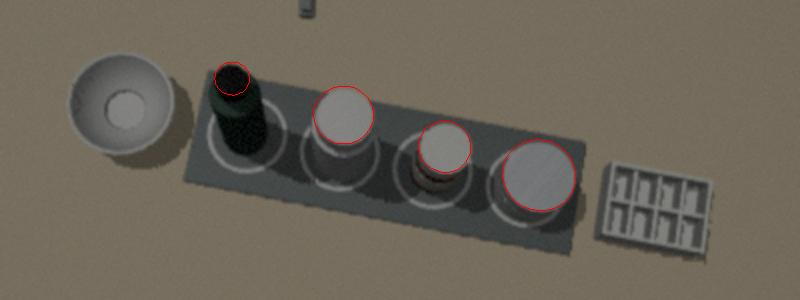

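View pics/side9c.png

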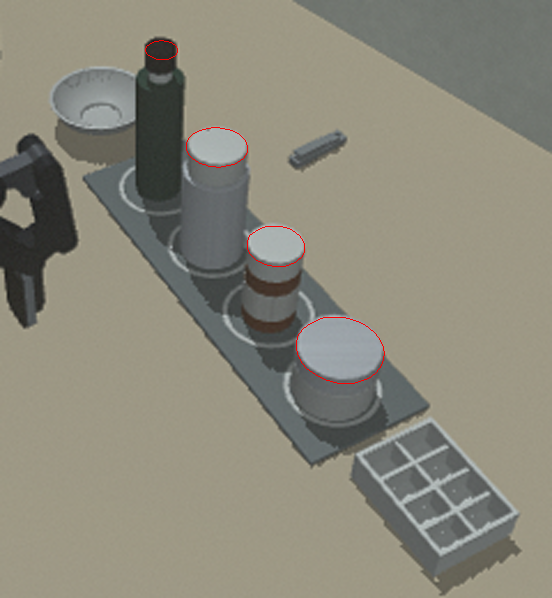

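In both views every cap sits on its predicted circle within about 1–2 px (about 3 mm). All four containers are upright and in order, and the dish and organiser haven't moved. Handing in.

```bash
python3 -c "
from rig import ctrl
print(ctrl.hand_in())"
```

```text
the job is handed in; nothing more can be done
None
```

All four containers now stand upright on the mat in order of height. From the dish end (mark4) to the organiser end (mark1) they are toner bottle, spray can, pill bottle and cream jar. I handed the job in at about 26 s of the 104 s allowed.

- **Centring:** in the last top and side pictures, every cap lies within about 1–2 px (about 3 mm) of where it should be over its ring centre. The limit is 12 mm.
- **Grips and release:** each measured grip width was within about 1–1.5 mm of the container's given diameter. The gripper is open and clear of everything.
- **Dish and organiser:** they look unmoved in the pictures, but I judged that by eye and did not measure it.

No check failed or disagreed, and hand-in gave no verdict.

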